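# Sort the odds and ends on the kitchen bench

### The arm

A 7-joint arm with a two-finger parallel gripper is mounted at the origin on the work surface. World frame = base frame: x ahead of the robot, y to its left, z up, the work surface at z = 0. Lengths are in m, angles in rad, forces in N, time in s.
With the tool pointing down it reaches from about 0.4 to 0.85 m from the base axis. Payload 10.4 kg.
Tool frame: the origin (TCP) lies between the finger pads; the fingertips stand 14 mm ahead of it and the grasp point (between the pads) lies 5 mm behind it (r.finger_overhang is the z of the fingertips in the tool frame, in m); z points along the fingers, y is the line along which they close (so a half turn about z gives the same grasp; the last joint's range is limited). The gripper opens to 87 mm and grips with 3 to 60 N. Pads are 19 mm wide; open, the fingers measure 117 mm over their backs; the gripper's body (75 mm by 190 mm) begins 51 mm behind the grasp point.
Start: joints at [1.177, 0.332, -0.065, 1.46, 0.022, 1.35, -0.088], TCP at [0.226, -0.583, 0.237] pointing down, gripper open.
Joint ranges: [-2.6, 2.6], [-0.5, 2.12], [-1.47, 1.34], [0.16, 2.42], [-1.27, 4.41], [0.06, 2.06], [-2.6, 2.6]. Speed limits (rad/s): [2.22, 2.22, 2.79, 2.79, 3.14, 3.14, 3.14].

### API

Orientations are given as a unit quaternion [x, y, z, w].
In Python, from bench import r, optics gives the robot as it stands.
- The arm moves only by the shell command python3 -m pendant 'ROWS' [FORCE]. ROWS is JSON, a list of rows, each a list of 7 numbers: the closure, from -1 (fully open) to 1 (shut), then the shift along the tool's x, y, z scaled (see below), then the turn, a rotation vector about the tool's x, y, z scaled (see below). In form: [[grip, x, y, z, rx, ry, rz], ...]. A call has 1 to 8 rows; each row is the pose to reach, as a shift and turn from the pose commanded when the call began, along the tool's axes at that moment; what a row does not reach only later rows make up. The controller multiplies each number of a shift by 0.3 m and each number of a turn by 120 degrees. A row lasts 1/8 s, in which the tool goes at most 62.5 mm and 10.7 degrees, less where a joint would pass 70% of its speed; a pose out of reach is approached as far as the arm can. A call with a number of a shift or a turn outside -1 to 1 is refused whole. A call with a gripper value outside its range is refused whole. The fingers move at their own pace and stop on an object; FORCE is the grip in N (left out, the last holds). Time passes only in rows, so rows that repeat a pose let the fingers close. It gives the time, the measured TCP pose, the force, the opening and the grip force at its end, in the units of the state.
- r.read_state(): the state, without advancing time (a new reading comes with each control period).
- optics.camera(name): name is "side" or "top" or "wrist"; returns a dict with "pixels" (420x560x3 uint8, red, green, blue), "vfov" (degrees; the focal length in pixels is half the picture's height over the tangent of half this angle, whatever the lens; pixels are square), "cx", "cy" (the principal point, pixels), "rvec" (rotation vector, rad) and "tvec" (3), from world to camera coordinates, as OpenCV has them. Camera axes: x right, y down, z forward; pixel columns grow to the right and rows downward; lengths in m; the calibration is good to about 2 mm. A picture is of the moment at which its call begins. There is no depth.
- r.close_job(): hands the job in; it is judged then, once.
The state is a dict: "time": time; "joint_positions": joint angles; "joint_vel": joint speeds; "joint_torque": joint torques, N m; "ee_pos": TCP position; "eef_rot": TCP orientation; "ft_force": force on the tool from outside, world axes, zero at the start; "torque": the same for the moment, N m; "width": finger opening in m; "grip_force": force on a finger pad.
Only numpy, scipy, OpenCV 4.12 (cv2) and the standard library are available. Lean on these libraries where they do the work, as an engineer would, in place of code of your own. Each camera call takes 0.05 s, during which the arm holds its last target. There are 200 camera calls.

### The job

Sort the five loose things on the steel bench: stand the squat jar upright in the wide bay of the slatted crate and the slim jar upright in its narrow bay, lay the scrubbing brush (bristles down) and the bar of soap flat on the floor of the shallow steel tray, and put the white pipe tee into the round tub. Set the glass jars down gently instead of dropping them, and leave the egg tray and the spray bottle where they stand.

Things in the scene. Friction and masses are not known exactly. Their poses are not given: they have to be found in the camera images.
- jar_squat: Squat glass storage jar of beans with a flat brass lid: upright cylinder 64 mm in diameter, 70 mm tall (lid is the top 16 mm, same diameter). Origin at the centre of its underside, z up.
- jar_slim: Slim glass spice jar with a flat brass lid: upright cylinder 42 mm in diameter, 85 mm tall. Origin at the centre of its underside, z up.
- brush: Wooden scrubbing brush lying bristles down: wood block 100 mm long (its x) by 45 mm wide (its y), from 22 to 40 mm above the underside; the stiff bristles below fill 90 x 37 mm. Origin at the centre of the underside, z up.
- soap: Bar of hard kitchen soap, pale beige rounded block 80 mm long (its x), 50 mm wide (its y), 26 mm high, lying flat. Origin at the centre of its underside, z up.
- tee: White plastic drain-pipe tee lying flat: run 76 mm long along its y, side branch along its +x ending 44 mm from the run axis. Pipe 32 mm in diameter, 12 mm long end collars 38 mm; pipe axes 19 mm above the underside. From the back of the run (x = -16 mm) to the branch end (x = +44 mm) it is 60 mm. Origin at the underside, below the crossing of the pipe axes, z up.
- crate: Slatted wooden crate, fixed, outer 110 mm (its x) by 170 mm (its y), walls 6 mm, rim and divider 35 mm high, floor 8 mm thick. The divider makes two bays, each 98 mm along x: wide bay 90 mm along y, centre at y = +34 mm; narrow bay 62 mm along y, centre at y = -48 mm. Origin at the centre of its underside, z up.
- tray: Shallow rectangular dark steel tray, fixed, outer size 140 mm (its x) by 200 mm (its y), walls 4 mm thick, rim 18 mm high, floor 4 mm thick. Origin at the centre of its underside, z up.
- tub: Round white open plastic tub, fixed, 150 mm in outer diameter at the rim (136 mm at the foot), 55 mm high, wall 3 mm, floor 4 mm thick. Origin at the centre of its underside, z up.
- egg_tray: Bystander: cardboard egg tray 156 mm square with seven eggs in it, 73 mm high in all. Origin at the centre of its underside.
- spray_bottle: Bystander: white spray bottle with a red collar, 80 mm in diameter, 246 mm tall. Origin at the centre of its underside.
Things that resemble listed ones, but are neither listed nor needed, are in the scene too. What is shaped like the soap but orange or turquoise is not meant.

How it is judged:
By the outcome, as a careful person would: the job done as asked, in the order asked, and still so for the second after the job is handed in, with the robot touching nothing.
It also fails if it takes over 128 s, if anything falls off the work surface, if the arm or the gripper's body presses on something with over 40 N, if the wrist force passes 120 N, or if a joint passes its speed limit or range.

## Working session

There is one attempt and no reset: what is moved stays moved. The work goes in short steps, Python scripts to look and compute and a shell command to move; the robot and the scene stay as the last step left them, time stands still between calls to the robot, and variables do not carry over. Pictures are saved under pics/ and viewed, at most 14 in all, crops included, and the job is handed in when it is done.

```bash
ls; mkdir -p pics
python3 - <<'E'
from bench import r, optics
import cv2
print(r.read_state())
for n in ("top","side"):
    c=optics.camera(n); cv2.imwrite(f"pics/{n}0.png",cv2.cvtColor(c["pixels"],cv2.COLOR_RGB2BGR)); print(n,{k:v for k,v in c.items() if k!="pixels"})
E
```

```text
pics
{'time': 0.0, 'joint_positions': array([ 1.17739606,  0.33288741, -0.06468928,  1.46093725,  0.02163387,
        1.34988224, -0.08848984]), 'joint_vel': array([ 0.00121111, -0.00116781, -0.00018457,  0.00097222,  0.00078191,
       -0.00158247, -0.00011245]), 'joint_torque': array([-1.48202864e-03, -6.23236871e+01,  2.32533517e-02, -3.89905107e+01,
       -6.16856944e-02,  3.93911975e-02,  1.27142475e-04]), 'ee_pos': array([ 0.22632495, -0.5821961 ,  0.23574614]), 'eef_rot': array([ 9.82859706e-01,  1.84353725e-01, -1.80052159e-04, -6.85700299e-04]), 'ft_force': array([-0.54900967, -0.18142476, -0.31250499]), 'torque': array([-0.0214142 , -0.01536602, -0.00229494]), 'grip_force': 0.0, 'width': 0.08670123433432403}
top {'vfov': 45.3165729569709, 'cx': 283.50154720017446, 'cy': 208.5626231822992, 'rvec': array([ 2.20220978, -2.01424536,  0.21038313]), 'tvec': array([-0.03240556,  0.60318182,  1.71301071])}
side {'vfov': 53.97238090280836, 'cx': 273.2986247312251, 'cy': 207.70126520092566, 'rvec': array([ 0.09943488, -2.79368612,  1.33578179]), 'tvec': array([0.61621969, 0.07004401, 1.23455066])}
```

View pics/top0.png

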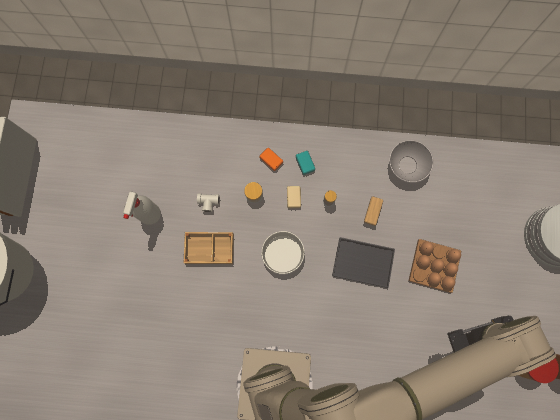

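View pics/side0.png

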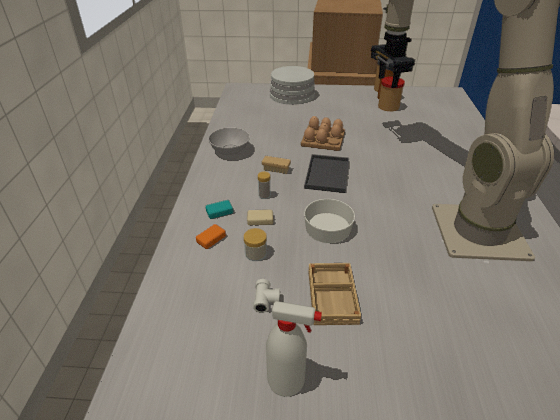

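The top view shows the squat jar at (254,190), slim jar (330,197), soap (294,197), brush (373,210), tee (208,202), crate (209,249), tub (283,255) and tray (363,263). The wide bay's direction along the crate still has to be settled. The side view agrees with this and shows the spray bottle beyond the tee.

```bash
cat > h.py <<'E'
import numpy as np, cv2
from bench import r, optics
from scipy.spatial.transform import Rotation as R
def shot(n, name=None):
    c=optics.camera(n)
    if name: cv2.imwrite(f"pics/{name}.png",cv2.cvtColor(c["pixels"],cv2.COLOR_RGB2BGR))
    return c
def K(c):
    f=c["pixels"].shape[0]/2/np.tan(np.radians(c["vfov"])/2)
    return np.array([[f,0,c["cx"]],[0,f,c["cy"]],[0,0,1]])
def onplane(c,uv,z):
    uv=np.atleast_2d(uv).astype(float); M=R.from_rotvec(c["rvec"]).as_matrix()
    o=-M.T@c["tvec"]; d=np.c_[uv,np.ones(len(uv))]@np.linalg.inv(K(c)).T@M
    return o+d*((z-o[2])/d[:,2])[:,None]
def pix(c,P):
    return cv2.projectPoints(np.atleast_2d(P).astype(float),c["rvec"],c["tvec"],K(c),None)[0][:,0]
def goto(xyz,yaw=None):
    """row numbers for TCP target (tool down, tool y axis at world angle yaw, mod pi)"""
    s=r.read_state(); q=R.from_quat(s["eef_rot"]); d=q.inv().apply(np.array(xyz)-s["ee_pos"])/0.3
    y=q.apply([0,1,0]); cur=np.arctan2(y[1],y[0]); yaw=cur if yaw is None else yaw
    dy=(yaw-cur+np.pi/2)%np.pi-np.pi/2
    t=R.from_euler('z',cur+dy-np.pi/2)*R.from_matrix(np.array([[-1,0,0],[0,1,0],[0,0,-1]]).T)
    rv=np.degrees((q.inv()*t).as_rotvec())/120
    print("row",np.round(d,3),np.round(rv,3),"steps",round(max(np.linalg.norm(d)*300/62.5,np.linalg.norm(rv)*120/10.7),1),"dyaw",round(np.degrees(dy),1),"j7",s["joint_positions"][6].round(2),"t",round(s["time"],2))
E
python3 - <<'E'
from h import *
c=shot("top"); hsv=cv2.cvtColor(c["pixels"],cv2.COLOR_RGB2HSV)
def show(name,box,lo,hi,z):
    m=cv2.inRange(hsv,lo,hi); k=np.zeros_like(m); x0,y0,x1,y1=box; k[y0:y1,x0:x1]=m[y0:y1,x0:x1]
    cs=max(cv2.findContours(k,0,2)[0],key=cv2.contourArea)
    re=cv2.minAreaRect(cs); P=onplane(c,cv2.boxPoints(re),z); e=P[1]-P[0]; g=P[2]-P[1]
    print(name,np.round(re[0],1),P.mean(0).round(4),"sides",np.linalg.norm(e).round(4),np.degrees(np.arctan2(e[1],e[0])).round(1),np.linalg.norm(g).round(4),np.degrees(np.arctan2(g[1],g[0])).round(1))
show("squat",(240,175,268,210),(10,120,100),(30,255,255),.07)
show("slim",(318,182,342,210),(10,120,80),(30,255,255),.085)
show("brush",(358,185,390,235),(8,90,90),(25,255,255),.04)
show("soap",(282,180,306,215),(15,50,150),(35,255,255),.026)
show("tee",(190,185,226,220),(0,0,190),(180,60,255),.019)
show("crate",(175,225,245,275),(8,80,60),(25,255,255),.035)
show("tray",(320,230,405,300),(0,0,0),(180,255,90),.018)
show("tub",(255,225,312,285),(0,0,190),(180,60,255),.055)
M=R.from_rotvec(c["rvec"]).as_matrix();print(-M.T@c["tvec"])
p=c["pixels"][140:305,170:470]; cv2.imwrite("pics/crop1.png",cv2.cvtColor(cv2.resize(p,(780,429),interpolation=2),cv2.COLOR_RGB2BGR))
E
```

```text
squat [253.  190.5] [0.6576 0.1346 0.07  ] sides 0.0568 -84.9 0.0619 -174.4
slim [330.2 195.9] [ 0.6587 -0.1378  0.085 ] sides 0.0398 -57.9 0.0382 -149.9
brush [373.3 210.4] [ 0.6304 -0.2985  0.04  ] sides 0.1012 -13.1 0.0447 -102.2
soap [293.5 196. ] [ 0.6609 -0.01    0.026 ] sides 0.0473 -84.9 0.0744 -175.3
tee [209. 202.] [0.6128 0.2933 0.019 ] sides 0.0581 -84.9 0.052 -173.4
crate [208.  247.5] [0.4462 0.2746 0.035 ] sides 0.11 7.4 0.1774 -84.9
tray [363.2 263.1] [ 0.4421 -0.2762  0.018 ] sides 0.1462 -7.4 0.2046 -96.4
tub [282.9 254.7] [0.4422 0.0091 0.055 ] sides 0.124 -66.3 0.1149 -156.9
[ 0.24263603 -0.00639679  1.80010305]
```

View pics/crop1.png

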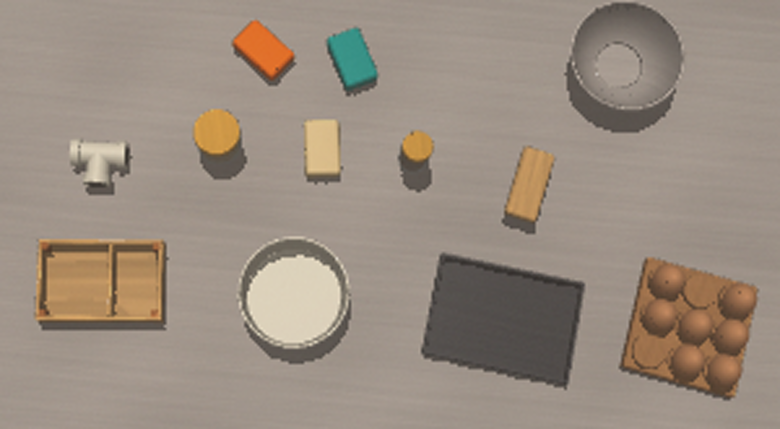

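```bash
cat >> h.py <<'E'
def down(yaw): return R.from_euler('z',yaw-np.pi/2)*R.from_matrix(np.diag([-1.,1,-1]))
def plan(*wps):
    """wps: (x,y,z,yaw_deg): row numbers of each in the tool frame of the one before"""
    s=r.read_state(); q=R.from_quat(s["eef_rot"]); p=s["ee_pos"]
    print("t",round(s["time"],2),"j",s["joint_positions"].round(2),"p",p.round(4),"w",s["width"].round(4),"F",s["ft_force"].round(1))
    for x,y,z,yaw in wps:
        a=q.apply([0,1,0]); cur=np.arctan2(a[1],a[0]); dy=(np.radians(yaw)-cur+np.pi/2)%np.pi-np.pi/2
        t=down(cur+dy); v=q.inv().apply(np.array([x,y,z])-p)/.3; w=np.degrees((q.inv()*t).as_rotvec())/120
        print(np.round(v,3),np.round(w,3),"rows",round(max(np.linalg.norm(v)*300/62.5,np.linalg.norm(w)*120/10.7),1)); q,p=t,np.array([x,y,z])
E
python3 - <<'E'
from h import *
c=shot("top"); print("spray",onplane(c,[[150,218],[150,200]],[0.0,0.0][0]))
plan((.42,-.32,.25,-30),(.54,-.09,.25,5),(.6,.134,.25,5))
E
```

```text
spray [[0.53830854 0.5030913  0.        ]
 [0.60485763 0.51266517 0.        ]]Traceback (most recent call last):
  File "<stdin>", line 3, in <module>
  File "h.py", line 29, in plan
    print("t",round(s["time"],2),"j",s["joint_positions"].round(2),"p",p.round(4),"w",s["width"].round(4),"F",s["ft_force"].round(1))
                                                                                      ^^^^^^^^^^^^^^^^
AttributeError: 'float' object has no attribute 'round'
```

```bash
sed -i 's/s\["width"\].round(4)/round(s["width"],4)/' h.py
python3 - <<'E'
from h import *
plan((.42,-.32,.25,-30),(.54,-.09,.25,5),(.6,.134,.25,5))
E
```

```text
t 0.2 j [ 1.18  0.33 -0.06  1.46  0.02  1.35 -0.09] p [ 0.2264 -0.5823  0.2361] w 0.087 F [0.1 0.4 0.6]
[ 0.918 -0.581 -0.046] [-0.    -0.    -0.323] rows 5.2
[ 0.864 -0.037  0.   ] [ 0.     0.    -0.292] rows 4.2
[0.726 0.264 0.   ] [0. 0. 0.] rows 3.7
```

```bash
P="python3 -m pendant"; 
python3 -m pendant '[[-1,0.918,-0.581,-0.046,0,0,-0.323],[-1,0.918,-0.581,-0.046,0,0,-0.323],[-1,0.918,-0.581,-0.046,0,0,-0.323],[-1,0.918,-0.581,-0.046,0,0,-0.323],[-1,0.918,-0.581,-0.046,0,0,-0.323],[-1,0.918,-0.581,-0.046,0,0,-0.323]]'
python3 -m pendant '[[-1,0.864,-0.037,0,0,0,-0.292],[-1,0.864,-0.037,0,0,0,-0.292],[-1,0.864,-0.037,0,0,0,-0.292],[-1,0.864,-0.037,0,0,0,-0.292],[-1,0.864,-0.037,0,0,0,-0.292]]'
python3 -m pendant '[[-1,0.726,0.264,0,0,0,0],[-1,0.726,0.264,0,0,0,0],[-1,0.726,0.264,0,0,0,0],[-1,0.726,0.264,0,0,0,0],[-1,0.726,0.264,0,0,0,0],[-1,0.726,0.264,0,0,0,0]]'
python3 - <<'E'
from h import *
c=shot("wrist","w1"); M=R.from_rotvec(c["rvec"]).as_matrix();print(c["vfov"],-M.T@c["tvec"],M[2])
plan()
E
```

```text
time: 0.95
ee_pos: [0.4227, -0.3161, 0.2508]
eef_rot: [0.864, 0.503, 0.001, 0.0]
ft_force: [-1.3, -1.1, 0.6]
width: 0.087
grip_force: 0.0
time: 1.58
ee_pos: [0.5412, -0.0859, 0.2503]
eef_rot: [0.673, 0.74, 0.001, -0.0]
ft_force: [-0.0, 0.3, 0.5]
width: 0.0871
grip_force: 0.0
time: 2.33
ee_pos: [0.6, 0.1318, 0.2499]
eef_rot: [0.676, 0.737, -0.001, 0.0]
ft_force: [0.0, -0.2, -0.8]
width: 0.087
grip_force: 0.0
59.1082132353406 [0.59304466 0.2155102  0.39873366] [ 0.02565402 -0.30290918 -0.95267408]
t 2.38 j [ 0.24  0.38 -0.7   1.44  0.25  1.41 -0.37] p [0.6001 0.1314 0.25  ] w 0.0873 F [0.6 0.2 0.9]
```

View pics/w1.png

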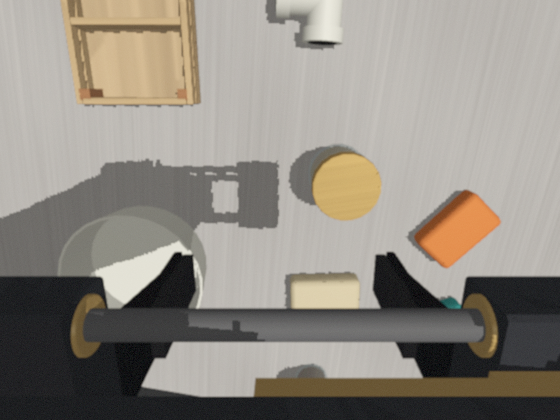

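```bash
cat >> h.py <<'E'
def blob(c,box,lo,hi,z,circle=False):
    hsv=cv2.cvtColor(c["pixels"],cv2.COLOR_RGB2HSV); m=cv2.inRange(hsv,lo,hi); k=np.zeros_like(m); x0,y0,x1,y1=box; k[y0:y1,x0:x1]=m[y0:y1,x0:x1]
    cs=max(cv2.findContours(k,0,1)[0],key=cv2.contourArea)
    W=(onplane(c,cs[:,0],z)*1e4).astype(np.float32)[:,:2]      # metric contour, 0.1 mm
    re=cv2.minAreaRect(W); b=cv2.boxPoints(re); e=b[1]-b[0]; g=b[2]-b[1]
    a=lambda v:(np.degrees(np.arctan2(v[1],v[0]))+90)%180-90
    print("rect",np.round(np.array(re[0])/1e4,4),"sides mm",(np.hypot(*e)/10).round(1),"@",a(e).round(1),(np.hypot(*g)/10).round(1),"@",a(g).round(1), "circ",np.round(np.array(cv2.minEnclosingCircle(W)[0])/1e4,4),round(cv2.minEnclosingCircle(W)[1]/1e4,4))
    return W/1e4
E
python3 - <<'E'
from h import *
c=shot("wrist")
blob(c,(300,140,395,230),(10,120,100),(30,255,255),.07)
p=onplane(c,[[78,104],[199,104],[185,0]],.035); print(p)
d=p[1]-p[0];print(np.degrees(np.arctan2(d[1],d[0])),np.linalg.norm(d))
t=cv2.imread("pics/top0.png")[225:275,175:245]; cv2.imwrite("pics/crate.png",cv2.resize(t,(770,550),interpolation=2))
E
```

```text
Traceback (most recent call last):
  File "h.py", line 38, in blob
    re=cv2.minAreaRect(W); b=cv2.boxPoints(re); e=b[1]-b[0]; g=b[2]-b[1]
cv2.error: OpenCV(4.12.0) /io/opencv/modules/imgproc/src/convhull.cpp:143: error: (-215:Assertion failed) total >= 0 && (depth == CV_32F || depth == CV_32S) in function 'convexHull'
```

```bash
sed -i 's/W=(onplane(c,cs\[:,0\],z)\*1e4).astype(np.float32)\[:,:2\]/W=np.ascontiguousarray((onplane(c,cs[:,0],z)*1e4)[:,:2],dtype=np.float32)/' h.py
python3 - <<'E'
from h import *
c=shot("wrist")
blob(c,(300,140,395,230),(10,120,100),(30,255,255),.07)
p=onplane(c,[[78,104],[199,104],[185,0]],.035); print(p)
d=p[1]-p[0];print(np.degrees(np.arctan2(d[1],d[0])),np.linalg.norm(d))
t=cv2.imread("pics/top0.png")[225:275,175:245]; cv2.imwrite("pics/crate.png",cv2.resize(t,(770,550),interpolation=2))
E
```

```text
rect [0.6405 0.1509] sides mm 20.7 @ -40.3 55.9 @ 49.7 circ [0.6481 0.1445] 0.0279
[[0.40008187 0.18660379 0.035     ]
 [0.51416056 0.19629564 0.035     ]
 [0.50062747 0.28299758 0.035     ]]
4.856048617755797 0.11448964253941059
```

View pics/crate.png

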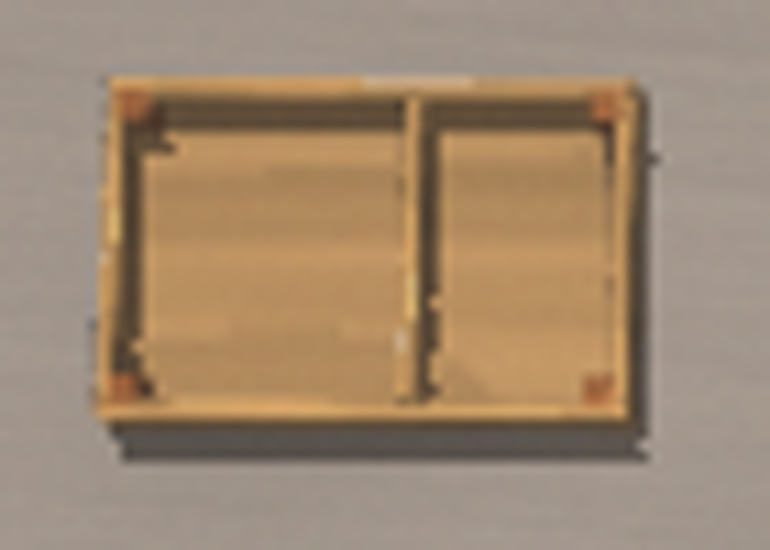

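Run:
```python
from h import *
c=shot("wrist"); hsv=cv2.cvtColor(c["pixels"],cv2.COLOR_RGB2HSV)
print([hsv[y,x].tolist() for x,y in ((347,187),(330,180),(360,200),(370,180),(347,215))])
blob(c,(300,140,395,230),(12,90,90),(32,255,255),.07)
t=shot("top")
P=onplane(t,(np.array([[108,78],[636,78],[630,418],[100,418]])+.5)/11-.5+[175,225],.035)
print(P.round(4),P.mean(0))
for i in range(4):
    d=P[(i+1)%4]-P[i]; print(np.linalg.norm(d).round(4),np.degrees(np.arctan2(d[1],d[0])).round(1))
w=onplane(t,blob(t,(320,230,405,300),(0,0,0),(180,255,90),.018)*0+1,.018)[:1]
blob(t,(255,225,312,285),(0,0,190),(180,60,255),.004)
```

```text
[[20, 119, 207], [20, 117, 205], [20, 118, 208], [20, 116, 211], [20, 120, 206]]
rect [0.6568 0.137 ] sides mm 63.3 @ -83.8 62.2 @ 6.2 circ [0.6563 0.1375] 0.0325
[[0.4946 0.3648 0.035 ]
 [0.5098 0.1952 0.035 ]
 [0.4007 0.1851 0.035 ]
 [0.3856 0.3532 0.035 ]] [0.4476802  0.27457738 0.035     ]
0.1703 -84.9
0.1096 -174.7
0.1688 95.1
0.1096 6.1
rect [ 0.4423 -0.2756] sides mm 145.4 @ -6.8 201.3 @ 83.2 circ [ 0.4445 -0.2767] 0.1205
rect [ 0.4731 -0.042 ] sides mm 13.2 @ -62.0 66.1 @ 28.0 circ [ 0.4706 -0.0374] 0.033
```

The wrist view shows the squat lid at (347,187), with the crate end at (78..199,104). Both agree with the top view to about 2 mm. Now I'll pick up the squat jar.

Run:
```python
from h import *
plan((.657,.1365,.13,5.2),(.657,.1365,.047,5.2),(.657,.1365,.16,5.2),(.445,.3085,.16,5.2),(.445,.3085,.059,5.2))
```

```text
t 2.58 j [ 0.24  0.38 -0.7   1.44  0.25  1.41 -0.37] p [0.5999 0.1322 0.2504] w 0.0872 F [ 0.1 -0.2 -0.2]
[-0.002  0.191  0.401] [ 0.     0.    -0.002] rows 2.1
[0.    0.    0.277] [0. 0. 0.] rows 1.3
[ 0.     0.    -0.377] [0. 0. 0.] rows 1.8
[ 0.635 -0.652  0.   ] [0. 0. 0.] rows 4.4
[0.    0.    0.337] [0. 0. 0.] rows 1.6
```

```bash
python3 -m pendant '[[-1,0,0.191,0.2,0,0,0],[-1,0,0.191,0.401,0,0,0],[-1,0,0.191,0.401,0,0,0],[-1,0,0.191,0.5,0,0,0],[-1,0,0.191,0.6,0,0,0],[-1,0,0.191,0.677,0,0,0],[-1,0,0.191,0.677,0,0,0]]'
python3 -m pendant '[[1,0,0,0,0,0,0],[1,0,0,0,0,0,0],[1,0,0,0,0,0,0],[1,0,0,0,0,0,0],[1,0,0,0,0,0,0]]' 25
python3 - <<'E'
from h import *
plan((.657,.1365,.16,5.2))
E
```

```text
time: 3.45
ee_pos: [0.6562, 0.1383, 0.0468]
eef_rot: [0.675, 0.737, -0.001, -0.0]
ft_force: [0.3, -1.1, 0.4]
width: 0.0867
grip_force: 0.0
time: 4.08
ee_pos: [0.6572, 0.1388, 0.0481]
eef_rot: [0.675, 0.738, 0.0, 0.0]
ft_force: [-1.9, -1.5, 6.4]
width: 0.0634
grip_force: 25.0
t 4.08 j [ 0.16  0.67 -0.62  1.49  0.41  1.11 -0.45] p [0.6572 0.1388 0.0481] w 0.0634 F [-1.9 -1.5  6.4]
[-0.008 -0.001 -0.373] [ 0.     0.    -0.001] rows 1.8
```

```bash
python3 -m pendant '[[1,0,0,-0.12,0,0,0],[1,0,0,-0.25,0,0,0],[1,0,0,-0.373,0,0,0],[1,0.16,-0.16,-0.373,0,0,0],[1,0.32,-0.32,-0.373,0,0,0],[1,0.48,-0.5,-0.373,0,0,0],[1,0.58,-0.6,-0.373,0,0,0],[1,0.62,-0.652,-0.373,0,0,0]]'
python3 -m pendant '[[1,0,0,0,0,0,0],[1,0,0,0,0,0,0]]'
python3 - <<'E'
from h import *
plan((.445,.3085,.0605,5.2))
c=shot("side","s2")
E
```

```text
time: 5.08
ee_pos: [0.4418, 0.3096, 0.1591]
eef_rot: [0.673, 0.74, -0.0, -0.0]
ft_force: [0.1, 0.7, -2.6]
width: 0.0634
grip_force: 25.0
time: 5.32
ee_pos: [0.4469, 0.3054, 0.1588]
eef_rot: [0.676, 0.737, -0.0, 0.0]
ft_force: [1.0, -0.5, -2.6]
width: 0.0639
grip_force: 25.0
t 5.33 j [ 0.01  0.31 -0.81  1.75  0.24  1.19 -0.78] p [0.4469 0.3054 0.1588] w 0.0639 F [ 1.  -0.5 -2.6]
[ 0.011 -0.005  0.328] [ 0.     0.    -0.002] rows 1.6
```

View pics/s2.png

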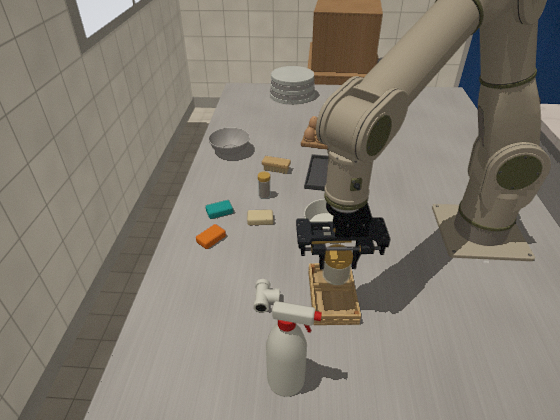

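The jar is held and hangs over the crate at about (338,265). I'll lower it gently.

```bash
python3 -m pendant '[[1,0.011,-0.005,0.12,0,0,0],[1,0.011,-0.005,0.24,0,0,0],[1,0.011,-0.005,0.29,0,0,0],[1,0.011,-0.005,0.31,0,0,0],[1,0.011,-0.005,0.32,0,0,0],[1,0.011,-0.005,0.33,0,0,0],[1,0.011,-0.005,0.336,0,0,0],[1,0.011,-0.005,0.336,0,0,0]]'
python3 -m pendant '[[1,0,0,0.004,0,0,0],[1,0,0,0.007,0,0,0],[1,0,0,0.007,0,0,0]]'
```

```text
time: 6.38
ee_pos: [0.4439, 0.31, 0.0585]
eef_rot: [0.675, 0.738, 0.0, 0.0]
ft_force: [-0.5, 0.2, -2.6]
width: 0.0635
grip_force: 25.0
time: 6.75
ee_pos: [0.4438, 0.3099, 0.0561]
eef_rot: [0.675, 0.738, -0.0, 0.0]
ft_force: [-0.4, -0.5, -2.8]
width: 0.0632
grip_force: 25.0
```

```bash
python3 -m pendant '[[1,0,0,0.004,0,0,0],[1,0,0,0.004,0,0,0],[1,0,0,0.004,0,0,0]]'; python3 -m pendant '[[1,0,0,0.004,0,0,0],[1,0,0,0.004,0,0,0],[1,0,0,0.004,0,0,0]]'
```

```text
time: 7.12
ee_pos: [0.4439, 0.31, 0.0559]
eef_rot: [0.675, 0.738, -0.0, 0.0]
ft_force: [-4.7, -3.7, 10.0]
width: 0.0634
grip_force: 25.0
time: 7.5
ee_pos: [0.4439, 0.31, 0.0559]
eef_rot: [0.675, 0.738, -0.0, 0.001]
ft_force: [-9.1, -8.3, 24.5]
width: 0.0636
grip_force: 25.0
```

Contact is made at the floor height. I'll back off slightly, release, rise, and head for the slim jar.

```bash
python3 -m pendant '[[1,0,0,-0.005,0,0,0],[-1,0,0,-0.005,0,0,0],[-1,0,0,-0.005,0,0,0],[-1,0,0,-0.005,0,0,0],[-1,0,0,-0.005,0,0,0],[-1,0,0,-0.15,0,0,0],[-1,0,0,-0.35,0,0,0],[-1,0,0,-0.5,0,0,0]]'
python3 - <<'E'
from h import *
plan((.54,.09,.2,5.2),(.62,-.12,.2,-12))
E
```

```text
time: 8.5
ee_pos: [0.4439, 0.3103, 0.2062]
eef_rot: [0.675, 0.738, 0.001, 0.0]
ft_force: [0.2, -0.7, -0.2]
width: 0.0868
grip_force: 0.0
t 8.5 j [ 0.02  0.26 -0.83  1.69  0.2   1.27 -0.76] p [0.4439 0.3103 0.2062] w 0.0868 F [ 0.2 -0.7 -0.2]
[-0.76   0.254  0.021] [ 0.001 -0.    -0.001] rows 3.8
[-0.721  0.202  0.   ] [0.    0.    0.143] rows 3.6
```

```bash
python3 -m pendant '[[-1,-0.76,0.254,0,0,0,0],[-1,-0.76,0.254,0,0,0,0],[-1,-0.76,0.254,0,0,0,0],[-1,-0.76,0.254,0,0,0,0]]' 
python3 -m pendant '[[-1,-0.721,0.202,0,0,0,0],[-1,-0.721,0.202,0,0,0,0],[-1,-0.721,0.202,0,0,0,0],[-1,-0.721,0.202,0,0,0,0],[-1,-0.721,0.202,0,0,0,0],[-1,-0.721,0.202,0,0,0,0]]'
python3 - <<'E'
from h import *
c=shot("wrist","w3"); plan((.6587,-.1378,.055,5.2)); print(pix(c,[[.6587,-.1378,.085]]))
t=shot("top")
blob(t,(195,230,222,262),(12,90,140),(32,255,255),.078)
E
```

```text
time: 9.0
ee_pos: [0.5405, 0.0869, 0.2039]
eef_rot: [0.676, 0.737, -0.0, 0.0]
ft_force: [0.0, 0.4, -0.0]
width: 0.0868
grip_force: 0.0
time: 9.75
ee_pos: [0.6191, -0.1194, 0.2037]
eef_rot: [0.675, 0.738, 0.0, -0.0]
ft_force: [0.6, -0.1, 0.1]
width: 0.0868
grip_force: 0.0
t 9.8 j [ 0.54  0.42 -0.56  1.47  0.22  1.32  0.05] p [ 0.6191 -0.1189  0.2039] w 0.0868 F [ 0.7 -0.7  1.3]
[-0.075  0.126  0.496] [ 0. -0. -0.] rows 2.5
[[332.43650245 234.29835724]]
rect [0.4445 0.2696] sides mm 90.1 @ -84.9 100.4 @ 5.1 circ [0.4461 0.2698] 0.0663
```

View pics/w3.png

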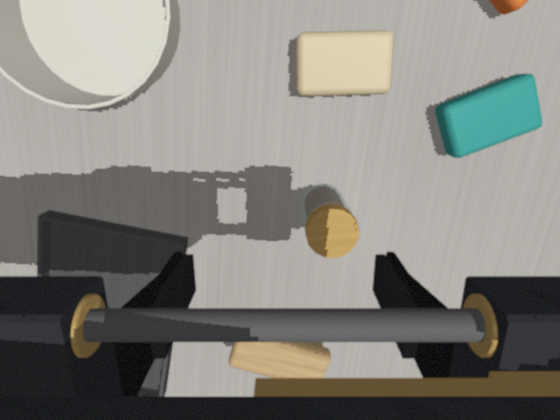

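The slim lid is at (332,232) and the top view predicted (332,234), so that measurement is good. The soap is at (344,62).

```bash
python3 - <<'E'
from h import *
c=shot("wrist")
blob(c,(295,195,370,265),(12,90,60),(32,255,255),.085)
blob(c,(285,15,410,110),(15,35,150),(35,255,255),.024)
E
python3 -m pendant '[[-1,-0.075,0.126,0.15,0,0,0],[-1,-0.075,0.126,0.25,0,0,0],[-1,-0.075,0.126,0.32,0,0,0],[-1,-0.075,0.126,0.4,0,0,0],[-1,-0.075,0.126,0.46,0,0,0],[-1,-0.075,0.126,0.496,0,0,0],[-1,-0.075,0.126,0.496,0,0,0]]'
python3 -m pendant '[[1,0,0,0,0,0,0],[1,0,0,0,0,0,0],[1,0,0,0,0,0,0],[1,0,0,0,0,0,0],[1,0,0,0,0,0,0],[1,0,0,0,0,0,0]]' 20
python3 - <<'E'
from h import *
plan((.6587,-.1378,.17,5.2),(.55,.06,.17,5.2),(.4523,.2267,.17,5.2))
E
```

```text
rect [ 0.6582 -0.1352] sides mm 43.1 @ -84.8 40.4 @ 5.2 circ [ 0.6572 -0.1352] 0.0221
rect [ 0.6601 -0.0092] sides mm 48.9 @ -84.0 77.6 @ 6.0 circ [ 0.6595 -0.0095] 0.0439
time: 10.78
ee_pos: [0.6586, -0.1396, 0.0548]
eef_rot: [0.675, 0.738, -0.0, -0.0]
ft_force: [-0.9, -0.8, -0.4]
width: 0.0872
grip_force: 0.0
time: 11.52
ee_pos: [0.6588, -0.1397, 0.0551]
eef_rot: [0.675, 0.738, -0.0, 0.0]
ft_force: [-0.8, -0.5, 0.0]
width: 0.0414
grip_force: 20.0
t 11.53 j [ 0.5   0.64 -0.5   1.48  0.33  1.11  0.02] p [ 0.6588 -0.1397  0.0551] w 0.0414 F [-0.8 -0.5  0. ]
[ 0.006  0.    -0.383] [ 0.     0.    -0.001] rows 1.8
[ 0.689 -0.301  0.   ] [0. 0. 0.] rows 3.6
[ 0.583 -0.274  0.   ] [0. 0. 0.] rows 3.1
```

```bash
python3 -m pendant '[[1,0,0,-0.13,0,0,0],[1,0,0,-0.26,0,0,0],[1,0,0,-0.383,0,0,0],[1,0.17,-0.075,-0.383,0,0,0],[1,0.35,-0.15,-0.383,0,0,0],[1,0.53,-0.23,-0.383,0,0,0],[1,0.689,-0.301,-0.383,0,0,0]]'
python3 -m pendant '[[1,0.17,-0.08,0,0,0,0],[1,0.34,-0.16,0,0,0,0],[1,0.47,-0.22,0,0,0,0],[1,0.54,-0.26,0,0,0,0],[1,0.58,-0.274,0,0,0,0],[1,0.58,-0.274,0,0,0,0],[1,0.58,-0.274,0,0,0,0]]'
python3 - <<'E'
from h import *
plan((.4523,.2245,.0645,5.2))
E
```

```text
time: 12.4
ee_pos: [0.5493, 0.0602, 0.17]
eef_rot: [0.675, 0.738, -0.0, 0.0]
ft_force: [0.4, 1.5, -0.9]
width: 0.0414
grip_force: 20.0
time: 13.28
ee_pos: [0.4543, 0.2232, 0.1698]
eef_rot: [0.676, 0.737, -0.0, 0.0]
ft_force: [0.2, -0.2, -1.0]
width: 0.0417
grip_force: 20.0
t 13.28 j [ 0.17  0.2  -0.79  1.82  0.15  1.18 -0.58] p [0.4543 0.2232 0.1698] w 0.0417 F [ 0.2 -0.2 -1. ]
[ 0.005 -0.006  0.351] [-0.     0.    -0.002] rows 1.7
```

```bash
python3 -m pendant '[[1,0.005,-0.006,0.12,0,0,0],[1,0.005,-0.006,0.24,0,0,0],[1,0.005,-0.006,0.29,0,0,0],[1,0.005,-0.006,0.32,0,0,0],[1,0.005,-0.006,0.335,0,0,0],[1,0.005,-0.006,0.345,0,0,0],[1,0.005,-0.006,0.351,0,0,0],[1,0.005,-0.006,0.351,0,0,0]]'
python3 -m pendant '[[1,0,0,0.002,0,0,0],[1,0,0,0.004,0,0,0],[1,0,0,0.005,0,0,0],[1,0,0,0.005,0,0,0]]'
```

```text
time: 14.28
ee_pos: [0.4517, 0.2257, 0.0649]
eef_rot: [0.675, 0.738, 0.0, 0.0]
ft_force: [-0.6, 0.1, -0.8]
width: 0.0414
grip_force: 20.0
time: 14.78
ee_pos: [0.4515, 0.2257, 0.0631]
eef_rot: [0.675, 0.738, -0.0, 0.0]
ft_force: [-0.5, 0.0, -1.7]
width: 0.0416
grip_force: 20.0
```

```bash
python3 -m pendant '[[1,0,0,0.003,0,0,0],[1,0,0,0.003,0,0,0],[1,0,0,0.003,0,0,0]]'
```

```text
time: 15.15
ee_pos: [0.4517, 0.2258, 0.0629]
eef_rot: [0.675, 0.738, -0.0, 0.0]
ft_force: [-3.9, -2.0, 9.5]
width: 0.0414
grip_force: 20.0
```

```bash
python3 -m pendant '[[1,0,0,-0.003,0,0,0],[-1,0,0,-0.003,0,0,0],[-1,0,0,-0.003,0,0,0],[-1,0,0,-0.003,0,0,0],[-1,0,0,-0.003,0,0,0],[-1,0,0,-0.15,0,0,0],[-1,0,0,-0.35,0,0,0],[-1,0,0,-0.45,0,0,0]]'
python3 - <<'E'
from h import *
plan((.5,.0,.2,5.2),(.56,-.2,.2,40),(.6,-.285,.2,77))
E
```

```text
time: 16.15
ee_pos: [0.4523, 0.2264, 0.2003]
eef_rot: [0.675, 0.738, 0.002, 0.001]
ft_force: [0.8, 0.4, -0.4]
width: 0.0869
grip_force: 0.0
t 16.15 j [ 0.19  0.17 -0.8   1.79  0.13  1.24 -0.56] p [0.4523 0.2264 0.2003] w 0.0869 F [ 0.8  0.4 -0.4]
[-0.766  0.092  0.001] [ 0.002 -0.    -0.001] rows 3.7
[-0.682  0.139  0.   ] [ 0.    0.   -0.29] rows 3.3
[-0.303 -0.08   0.   ] [ 0.     0.    -0.308] rows 3.5
```

```bash
python3 -m pendant '[[-1,-0.766,0.092,0,0,0,0],[-1,-0.766,0.092,0,0,0,0],[-1,-0.766,0.092,0,0,0,0],[-1,-0.766,0.092,0,0,0,0]]' 
python3 -m pendant '[[-1,-0.682,0.139,0,0,0,-0.29],[-1,-0.682,0.139,0,0,0,-0.29],[-1,-0.682,0.139,0,0,0,-0.29],[-1,-0.682,0.139,0,0,0,-0.29]]' 
python3 -m pendant '[[-1,-0.303,-0.08,0,0,0,-0.308],[-1,-0.303,-0.08,0,0,0,-0.308],[-1,-0.303,-0.08,0,0,0,-0.308],[-1,-0.303,-0.08,0,0,0,-0.308],[-1,-0.303,-0.08,0,0,0,-0.308],[-1,-0.303,-0.08,0,0,0,-0.308]]'
python3 - <<'E'
from h import *
c=shot("wrist","w4"); print(pix(c,[[.6304,-.2985,.04]])); plan((.6304,-.2985,.025,77))
shot("side","s4"); t=shot("top"); cv2.imwrite("pics/c4.png",cv2.cvtColor(cv2.resize(t["pixels"][220:280,170:250],(640,480)),4))
E
```

```text
time: 16.65
ee_pos: [0.4994, -0.0039, 0.1973]
eef_rot: [0.676, 0.737, -0.0, 0.0]
ft_force: [0.5, -0.3, -0.1]
width: 0.087
grip_force: 0.0
time: 17.15
ee_pos: [0.5585, -0.2055, 0.1966]
eef_rot: [0.424, 0.906, -0.0, -0.0]
ft_force: [-0.6, 0.4, -0.9]
width: 0.0869
grip_force: 0.0
time: 17.9
ee_pos: [0.5986, -0.2861, 0.1972]
eef_rot: [0.116, 0.993, -0.0, -0.0]
ft_force: [0.1, 0.9, 0.5]
width: 0.0874
grip_force: 0.0
[[278.32286688 230.53109568]]
t 17.95 j [ 0.79  0.5  -0.59  1.38  0.28  1.34  1.54] p [ 0.5986 -0.286   0.1973] w 0.0873 F [-0.6 -0.1 -0.3]
[-0.113 -0.016  0.574] [-0.     0.    -0.002] rows 2.8
```

View pics/w4.png

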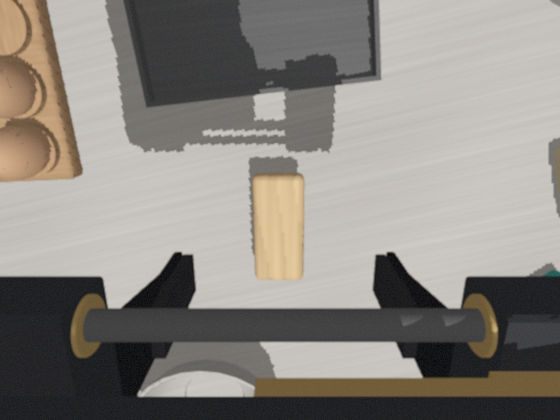

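View pics/s4.png

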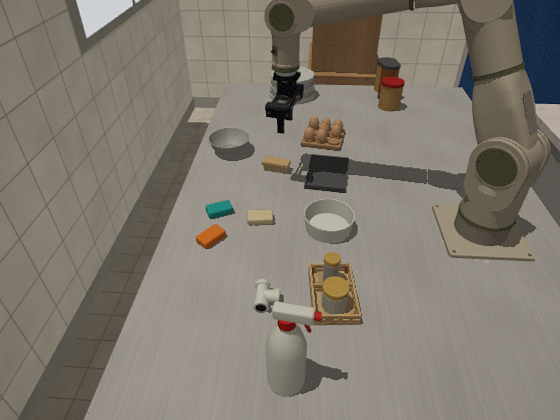

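Both jars stand upright in their bays, at (332,265) and (336,293) in the side view. The wrist view shows the brush at (279,227), the tray corners at (148,106) and (380,79), and the brush's long axis along the tool x.

Run:
```python
from h import *
c=shot("wrist")
blob(c,(245,165,315,285),(10,55,120),(32,255,255),.04)
p=onplane(c,[[148,106],[380,79]],.018); d=p[1]-p[0]; print(p,np.linalg.norm(d),np.degrees(np.arctan2(d[1],d[0])))
m=p.mean(0)[:2]; a=np.radians(-6.8); print("centre",m-.07*np.array([np.cos(a),np.sin(a)]))
plan((.6304,-.2985,.025,77))
```

```text
rect [ 0.6285 -0.2983] sides mm 99.7 @ -13.1 44.2 @ 76.9 circ [ 0.6284 -0.2976] 0.0528
[[ 0.50245563 -0.38253949  0.018     ]
 [ 0.52633146 -0.18622564  0.018     ]] 0.1977604248964271 83.06570389791835
centre [ 0.44488596 -0.27609429]
t 18.1 j [ 0.79  0.5  -0.59  1.38  0.28  1.34  1.54] p [ 0.5986 -0.286   0.1974] w 0.0869 F [ 0.7  0.5 -0.8]
[-0.112 -0.016  0.575] [-0.     0.    -0.002] rows 2.8
```

```bash
python3 -m pendant '[[-1,-0.11,-0.018,0.17,0,0,0],[-1,-0.11,-0.018,0.33,0,0,0],[-1,-0.11,-0.018,0.43,0,0,0],[-1,-0.11,-0.018,0.51,0,0,0],[-1,-0.11,-0.018,0.56,0,0,0],[-1,-0.11,-0.018,0.575,0,0,0],[-1,-0.11,-0.018,0.575,0,0,0]]'
python3 -m pendant '[[1,0,0,0,0,0,0],[1,0,0,0,0,0,0],[1,0,0,0,0,0,0],[1,0,0,0,0,0,0],[1,0,0,0,0,0,0],[1,0,0,0,0,0,0]]' 25
python3 - <<'E'
from h import *
plan((.6304,-.2985,.1,77),(.4392,-.3197,.1,83.1))
E
```

```text
time: 18.98
ee_pos: [0.6299, -0.299, 0.0254]
eef_rot: [0.115, 0.993, -0.0, 0.0]
ft_force: [0.5, 0.3, -0.3]
width: 0.087
grip_force: 0.0
time: 19.73
ee_pos: [0.6295, -0.2989, 0.0248]
eef_rot: [0.115, 0.993, -0.0, 0.0]
ft_force: [0.3, 0.1, 0.7]
width: 0.0449
grip_force: 25.0
t 19.73 j [ 0.74  0.72 -0.53  1.43  0.38  1.1   1.48] p [ 0.6295 -0.2989  0.0248] w 0.0449 F [0.3 0.1 0.7]
[-0.003  0.002 -0.251] [-0.     0.    -0.002] rows 1.2
[ 0.605 -0.212  0.   ] [ 0.     0.    -0.051] rows 3.1
```

```bash
python3 -m pendant '[[1,0,0,-0.125,0,0,0],[1,0,0,-0.251,0,0,0],[1,0.2,-0.07,-0.251,0,0,-0.02],[1,0.4,-0.14,-0.251,0,0,-0.05],[1,0.54,-0.19,-0.251,0,0,-0.051],[1,0.6,-0.21,-0.251,0,0,-0.051],[1,0.6,-0.21,-0.251,0,0,-0.051],[1,0.6,-0.21,-0.251,0,0,-0.051]]'
python3 - <<'E'
from h import *
plan((.4392,-.3197,.0302,83.1))
c=shot("wrist","w5")
E
```

```text
time: 20.72
ee_pos: [0.4415, -0.3186, 0.1004]
eef_rot: [0.061, 0.998, 0.0, 0.001]
ft_force: [0.8, 0.4, -0.8]
width: 0.045
grip_force: 25.0
t 20.73 j [ 1.08  0.34 -0.62  1.81  0.23  1.06  1.82] p [ 0.4415 -0.3186  0.1004] w 0.045 F [ 0.8  0.4 -0.8]
[ 0.008 -0.005  0.234] [ 0.     0.001 -0.001] rows 1.1
```

```bash
python3 -m pendant '[[1,0.006,-0.005,0.12,0,0,0],[1,0.006,-0.005,0.18,0,0,0],[1,0.006,-0.005,0.21,0,0,0],[1,0.006,-0.005,0.225,0,0,0],[1,0.006,-0.005,0.232,0,0,0],[1,0.006,-0.005,0.237,0,0,0],[1,0.006,-0.005,0.239,0,0,0],[1,0.006,-0.005,0.239,0,0,0]]'
python3 -m pendant '[[-0.43,0,0,0,0,0,0],[-0.43,0,0,0,0,0,0],[-0.43,0,0,0,0,0,0],[-0.43,0,0,-0.1,0,0,0],[-0.43,0,0,-0.25,0,0,0],[-1,0,0,-0.4,0,0,0],[-1,0,0,-0.57,0,0,0]]'
python3 - <<'E'
from h import *
plan((.53,-.16,.2,90),(.6605,-.0095,.2,96))
E
```

```text
time: 21.78
ee_pos: [0.4381, -0.3206, 0.0287]
eef_rot: [0.062, 0.998, -0.0, 0.0]
ft_force: [-0.0, -0.1, 0.5]
width: 0.0448
grip_force: 25.0
time: 22.65
ee_pos: [0.4376, -0.3201, 0.2006]
eef_rot: [0.062, 0.998, 0.0, -0.0]
ft_force: [0.4, -1.4, 0.2]
width: 0.0749
grip_force: 0.0
t 22.65 j [ 1.12  0.23 -0.65  1.7   0.15  1.25  1.88] p [ 0.4376 -0.3201  0.2006] w 0.0749 F [ 0.4 -1.4  0.2]
[-0.24   0.568  0.002] [ 0.    -0.    -0.059] rows 3.0
[-0.435  0.502  0.   ] [ 0.    0.   -0.05] rows 3.2
```

```bash
python3 -m pendant '[[-1,-0.24,0.568,0,0,0,-0.059],[-1,-0.24,0.568,0,0,0,-0.059],[-1,-0.24,0.568,0,0,0,-0.059],[-1,-0.24,0.568,0,0,0,-0.059]]'
python3 -m pendant '[[-1,-0.435,0.502,0,0,0,-0.05],[-1,-0.435,0.502,0,0,0,-0.05],[-1,-0.435,0.502,0,0,0,-0.05],[-1,-0.435,0.502,0.2,0,0,-0.05],[-1,-0.435,0.502,0.25,0,0,-0.05],[-1,-0.435,0.502,0.25,0,0,-0.05]]'
python3 - <<'E'
from h import *
plan((.6604,-.0095,.017,95.5))
t=shot("top")
blob(t,(280,180,310,215),(15,50,150),(35,255,255),.026)
blob(t,(325,230,400,295),(8,90,90),(25,255,255),.044)
E
```

```text
time: 23.15
ee_pos: [0.5323, -0.1543, 0.1998]
eef_rot: [-0.004, 1.0, 0.001, 0.001]
ft_force: [-0.3, -0.7, 0.6]
width: 0.0869
grip_force: 0.0
time: 23.9
ee_pos: [0.6601, -0.0113, 0.124]
eef_rot: [-0.052, 0.999, -0.0, -0.001]
ft_force: [0.1, -0.4, 0.9]
width: 0.0868
grip_force: 0.0
t 23.9 j [ 0.48  0.61 -0.76  1.46  0.42  1.25  1.35] p [ 0.6601 -0.0113  0.124 ] w 0.0868 F [ 0.1 -0.4  0.9]
[-0.002  0.006  0.357] [-0.    -0.001  0.003] rows 1.7
rect [ 0.6599 -0.0378] sides mm 58.3 @ -84.9 126.3 @ 5.1 circ [ 0.6602 -0.0378] 0.0693
rect [ 0.4394 -0.3201] sides mm 99.7 @ -7.2 45.0 @ 82.8 circ [ 0.439  -0.3216] 0.0517
```

The brush lies where intended, at (0.439,-0.320). Next is the soap.

```bash
python3 -m pendant '[[-1,-0.002,0.006,0.15,0,0,0],[-1,-0.002,0.006,0.25,0,0,0],[-1,-0.002,0.006,0.31,0,0,0],[-1,-0.002,0.006,0.34,0,0,0],[-1,-0.002,0.006,0.357,0,0,0],[-1,-0.002,0.006,0.357,0,0,0]]'
python3 -m pendant '[[1,0,0,0,0,0,0],[1,0,0,0,0,0,0],[1,0,0,0,0,0,0],[1,0,0,0,0,0,0],[1,0,0,0,0,0,0],[1,0,0,0,0,0,0]]' 25
python3 - <<'E'
from h import *
plan((.6604,-.0095,.1,95.5),(.53,-.14,.1,85),(.4495,-.2343,.1,83.1))
E
```

```text
time: 24.7
ee_pos: [0.6616, -0.0078, 0.0179]
eef_rot: [-0.052, 0.999, -0.0, 0.0]
ft_force: [0.3, 0.5, 0.2]
width: 0.0874
grip_force: 0.0
time: 25.45
ee_pos: [0.6613, -0.0079, 0.0173]
eef_rot: [-0.052, 0.999, -0.0, 0.0]
ft_force: [0.2, -0.8, 0.3]
width: 0.0497
grip_force: 25.0
t 25.45 j [ 0.44  0.72 -0.7   1.53  0.5   1.08  1.3 ] p [ 0.6613 -0.0079  0.0173] w 0.0497 F [ 0.2 -0.8  0.3]
[ 0.003 -0.005 -0.276] [-0.     0.     0.004] rows 1.3
[ 0.474 -0.391  0.   ] [0.    0.    0.087] rows 3.0
[ 0.24  -0.337  0.   ] [0.    0.    0.016] rows 2.0
```

```bash
python3 -m pendant '[[1,0,0,-0.14,0,0,0],[1,0,0,-0.276,0,0,0],[1,0.16,-0.13,-0.276,0,0,0.03],[1,0.32,-0.26,-0.276,0,0,0.06],[1,0.477,-0.396,-0.276,0,0,0.09],[1,0.477,-0.396,-0.276,0,0,0.09]]'
python3 -m pendant '[[1,0.12,-0.17,0,0,0,0.016],[1,0.2,-0.29,0,0,0,0.016],[1,0.24,-0.337,0,0,0,0.016],[1,0.24,-0.337,0,0,0,0.016],[1,0.24,-0.337,0,0,0,0.016]]'
python3 - <<'E'
from h import *
plan((.4495,-.2343,.0225,83.1))
E
```

```text
time: 26.2
ee_pos: [0.5279, -0.1463, 0.0995]
eef_rot: [0.046, 0.999, -0.002, -0.001]
ft_force: [0.7, 0.8, -0.1]
width: 0.0497
grip_force: 25.0
time: 26.82
ee_pos: [0.4522, -0.2343, 0.1002]
eef_rot: [0.058, 0.998, 0.0, 0.0]
ft_force: [0.7, -0.2, -1.7]
width: 0.0499
grip_force: 25.0
t 26.82 j [ 1.04  0.29 -0.73  1.89  0.22  1.04  1.67] p [ 0.4522 -0.2343  0.1002] w 0.0499 F [ 0.7 -0.2 -1.7]
[ 0.009 -0.001  0.259] [0.    0.    0.002] rows 1.2
```

```bash
python3 -m pendant '[[1,0.009,-0.001,0.12,0,0,0],[1,0.009,-0.001,0.2,0,0,0],[1,0.009,-0.001,0.235,0,0,0],[1,0.009,-0.001,0.25,0,0,0],[1,0.009,-0.001,0.257,0,0,0],[1,0.009,-0.001,0.262,0,0,0],[1,0.009,-0.001,0.263,0,0,0],[1,0.009,-0.001,0.263,0,0,0]]'
python3 -m pendant '[[-0.5,0,0,0,0,0,0],[-0.5,0,0,0,0,0,0],[-0.5,0,0,0,0,0,0],[-0.5,0,0,-0.1,0,0,0],[-0.5,0,0,-0.25,0,0,0],[-1,0,0,-0.4,0,0,0],[-1,0,0,-0.6,0,0,0]]'
python3 - <<'E'
from h import *
plan((.5,-.02,.2,83.1),(.53,.2,.2,90),(.6,.255,.2,92))
E
```

```text
time: 27.82
ee_pos: [0.4486, -0.2357, 0.0214]
eef_rot: [0.059, 0.998, -0.0, 0.0]
ft_force: [-0.7, 0.4, -1.1]
width: 0.0495
grip_force: 25.0
time: 28.7
ee_pos: [0.4477, -0.2352, 0.2021]
eef_rot: [0.058, 0.998, 0.0, -0.001]
ft_force: [1.2, -1.2, -0.4]
width: 0.0781
grip_force: 0.0
t 28.7 j [ 1.1   0.16 -0.77  1.78  0.12  1.24  1.76] p [ 0.4477 -0.2352  0.2021] w 0.0781 F [ 1.2 -1.2 -0.4]
[-0.089  0.733  0.007] [ 0.    -0.001  0.002] rows 3.5
[-0.011  0.74   0.   ] [ 0.     0.    -0.058] rows 3.6
[-0.233  0.183  0.   ] [ 0.     0.    -0.017] rows 1.4
```

```bash
python3 -m pendant '[[-1,-0.089,0.733,0,0,0,0],[-1,-0.089,0.733,0,0,0,0],[-1,-0.089,0.733,0,0,0,0],[-1,-0.089,0.733,0,0,0,0]]'
python3 -m pendant '[[-1,-0.011,0.74,0,0,0,-0.058],[-1,-0.011,0.74,0,0,0,-0.058],[-1,-0.011,0.74,0,0,0,-0.058],[-1,-0.011,0.74,0,0,0,-0.058]]'
python3 -m pendant '[[-1,-0.15,0.23,0,0,0,-0.017],[-1,-0.15,0.23,0,0,0,-0.017],[-1,-0.15,0.23,0,0,0,-0.017],[-1,-0.15,0.23,0,0,0,-0.017],[-1,-0.15,0.23,0,0,0,-0.017]]'
python3 - <<'E'
from h import *
c=shot("wrist","w6"); plan()
E
```

```text
time: 29.2
ee_pos: [0.5009, -0.0167, 0.2016]
eef_rot: [0.057, 0.998, 0.0, 0.0]
ft_force: [0.6, -1.3, 0.1]
width: 0.0869
grip_force: 0.0
time: 29.7
ee_pos: [0.5293, 0.2035, 0.2012]
eef_rot: [-0.004, 1.0, 0.001, -0.0]
ft_force: [-0.2, -0.4, 0.3]
width: 0.0874
grip_force: 0.0
time: 30.32
ee_pos: [0.5747, 0.2676, 0.2014]
eef_rot: [-0.019, 1.0, -0.0, 0.0]
ft_force: [-0.3, -0.1, -0.4]
width: 0.0872
grip_force: 0.0
t 30.38 j [ 0.17  0.55 -0.96  1.45  0.45  1.38  0.81] p [0.5747 0.2677 0.2015] w 0.087 F [ 0.1 -0.  -0.4]
```

View pics/w6.png

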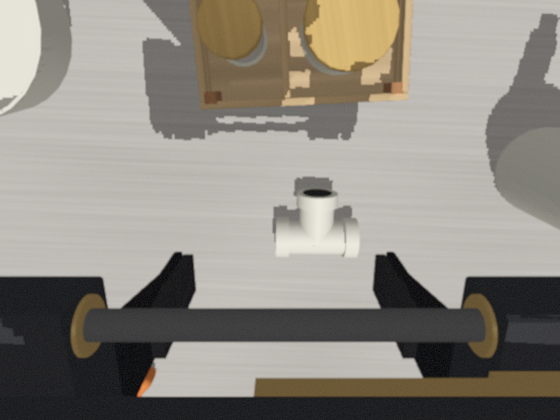

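The tee's run spans (274,237) to (359,238), with its branch towards the crate. The spray bottle is well clear at the right.

Run:
```python
from h import *
c=shot("wrist"); 
hsv=cv2.cvtColor(c["pixels"],cv2.COLOR_RGB2HSV); m=cv2.inRange(hsv,(15,5,150),(60,80,255))
print(hsv[237,318],hsv[150,318])
for v in (225,230,237,244,250):
    row=c["pixels"][v,255:380].astype(int); print(v,[255+i for i in np.where(abs(np.diff(row.sum(1)))>60)[0]])
for z in (.019,.03,.038):
    p=onplane(c,[[274,237],[359,238],[318,195]],z); d=p[1]-p[0]; print(z,p.round(4).tolist(),p[:2].mean(0).round(4),np.linalg.norm(d).round(4),np.degrees(np.arctan2(d[1],d[0])).round(1))
t=shot("top")
for z in (.019,.055):
    hs=cv2.cvtColor(t["pixels"],cv2.COLOR_RGB2HSV)
```

```text
[ 25  14 234] [ 17  12 192]
225 [np.int64(271), np.int64(272), np.int64(275)]
230 [np.int64(271), np.int64(272), np.int64(274), np.int64(275), np.int64(342), np.int64(345)]
237 [np.int64(273), np.int64(275), np.int64(343), np.int64(345)]
244 [np.int64(275)]
250 [np.int64(275)]
0.019 [[0.6255, 0.2601, 0.019], [0.6234, 0.342, 0.019], [0.582, 0.2997, 0.019]] [0.6244 0.301  0.019 ] 0.0819 91.5
0.03 [[0.621, 0.2602, 0.03], [0.619, 0.3394, 0.03], [0.579, 0.2985, 0.03]] [0.62   0.2998 0.03  ] 0.0792 91.5
0.038 [[0.6178, 0.2604, 0.038], [0.6158, 0.3375, 0.038], [0.5768, 0.2976, 0.038]] [0.6168 0.2989 0.038 ] 0.0772 91.5
```

Run:
```python
from h import *
plan((.622,.299,.07,92.5),(.622,.299,.018,92.5))
```

```text
t 30.48 j [ 0.17  0.55 -0.96  1.44  0.45  1.38  0.81] p [0.5747 0.2681 0.2014] w 0.0872 F [ 1.  -0.1  0. ]
[-0.161  0.097  0.438] [-0.     0.    -0.002] rows 2.3
[0.    0.    0.173] [0. 0. 0.] rows 0.8
```

```bash
python3 -m pendant '[[-1,-0.161,0.097,0.1,0,0,0],[-1,-0.161,0.097,0.28,0,0,0],[-1,-0.161,0.097,0.4,0,0,0],[-1,-0.161,0.097,0.438,0,0,0],[-1,-0.161,0.097,0.438,0,0,0]]'
python3 - <<'E'
from h import *
plan((.622,.299,.018,92.5)); shot("wrist","w7")
E
```

```text
time: 31.1
ee_pos: [0.6219, 0.2998, 0.0703]
eef_rot: [-0.02, 1.0, -0.0, 0.0]
ft_force: [-1.3, -0.7, 1.0]
width: 0.0864
grip_force: 0.0
t 31.1 j [ 0.05  0.77 -0.86  1.41  0.59  1.24  0.74] p [0.6219 0.2998 0.0703] w 0.0864 F [-1.3 -0.7  1. ]
[-0.    -0.003  0.174] [-0.     0.    -0.002] rows 0.8
```

View pics/w7.png

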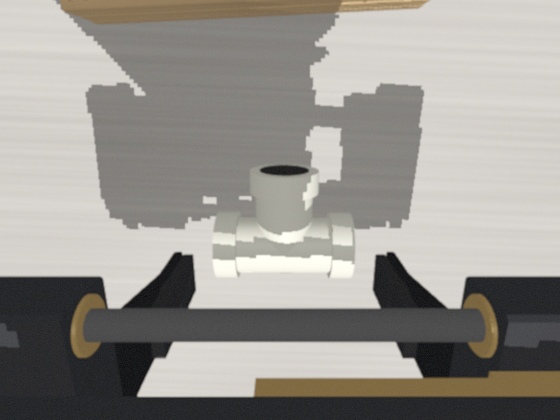

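The run spans columns 213–355 and sits centred between the fingertips at 193 and 374. I'll descend and grip.

```bash
python3 -m pendant '[[-1,0,0,0.05,0,0,0],[-1,0,0,0.09,0,0,0],[-1,0,0,0.13,0,0,0],[-1,0,0,0.16,0,0,0],[-1,0,0,0.174,0,0,0],[-1,0,0,0.174,0,0,0]]'
python3 -m pendant '[[1,0,0,0,0,0,0],[1,0,0,0,0,0,0],[1,0,0,0,0,0,0],[1,0,0,0,0,0,0]]' 25
python3 -m pendant '[[1,0,0,-0.1,0,0,0],[1,0,0,-0.25,0,0,0],[1,0,0,-0.4,0,0,0],[1,0,0,-0.5,0,0,0],[1,0,0,-0.5,0,0,0]]'
python3 - <<'E'
from h import *
t=shot("top"); p=t["pixels"]; g=cv2.GaussianBlur(p,(3,3),0); hs=cv2.cvtColor(p,cv2.COLOR_RGB2HSV)
t0=cv2.imread("pics/top0.png")
m=np.array(t); hs=cv2.cvtColor(t0,cv2.COLOR_BGR2HSV); t["pixels"]=cv2.cvtColor(t0,4)
blob(t,(255,225,312,285),(15,20,190),(60,60,255),.004)
c=shot("side","s8")
plan((.56,.15,.16,92),(.443,.009,.16,92))
E
```

```text
time: 31.9
ee_pos: [0.6216, 0.3, 0.0173]
eef_rot: [-0.02, 1.0, -0.0, -0.0]
ft_force: [-0.0, 0.6, -0.7]
width: 0.0872
grip_force: 0.0
time: 32.4
ee_pos: [0.6219, 0.3001, 0.0179]
eef_rot: [-0.02, 1.0, 0.0, 0.0]
ft_force: [0.2, -0.9, 2.2]
width: 0.0758
grip_force: 25.0
time: 33.02
ee_pos: [0.6225, 0.3008, 0.1702]
eef_rot: [-0.02, 1.0, 0.001, 0.002]
ft_force: [0.1, 0.8, -0.9]
width: 0.0757
grip_force: 25.0
rect [0.448  0.0095] sides mm 126.9 @ -66.1 118.0 @ 23.9 circ [0.446  0.0083] 0.0662
t 33.12 j [ 0.06  0.68 -0.9   1.32  0.53  1.39  0.79] p [0.6215 0.2997 0.1668] w 0.0757 F [-0.1 -0.2 -1.4]
[ 0.225 -0.49   0.023] [-0.    -0.     0.002] rows 2.6
[ 0.406 -0.456  0.   ] [0. 0. 0.] rows 2.9
```

```bash
python3 -m pendant '[[1,0.13,-0.2,0,0,0,0],[1,0.225,-0.4,0,0,0,0],[1,0.3,-0.55,0,0,0,0],[1,0.4,-0.72,0,0,0,0],[1,0.5,-0.86,0,0,0,0],[1,0.57,-0.945,0,0,0,0],[1,0.58,-0.945,0,0,0,0],[1,0.58,-0.945,0,0,0,0]]'
python3 - <<'E'
from h import *
plan((.458,.009,.026,92)); shot("wrist","w9")
E
```

```text
time: 34.12
ee_pos: [0.459, 0.0101, 0.1671]
eef_rot: [-0.02, 1.0, 0.0, -0.0]
ft_force: [0.6, -0.7, -0.5]
width: 0.0759
grip_force: 25.0
t 34.12 j [ 0.93  0.12 -1.08  1.93  0.12  1.16  1.41] p [0.459  0.0101 0.1671] w 0.0759 F [ 0.6 -0.7 -0.5]
[ 0.003 -0.004  0.47 ] [ 0.    -0.     0.002] rows 2.3
```

View pics/w9.png

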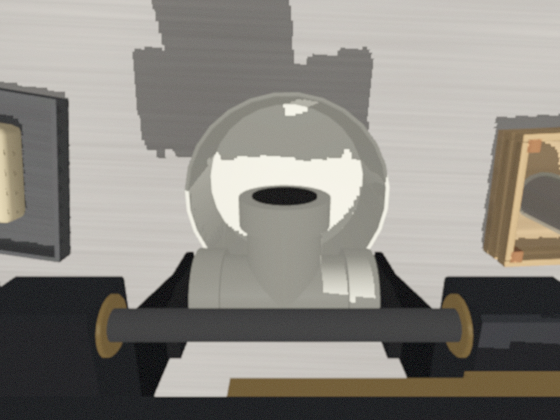

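The tee is held, and the tub rim below spans columns 186–389 with its near edge at row 92.

Run:
```python
from h import *
c=shot("wrist")
p=onplane(c,[[186,192],[389,192],[287,92]],.055); print(p.round(4), "centre",p[2,0]+.075,(p[0,1]+p[1,1])/2)
plan((.458,.009,.026,92))
```

```text
[[ 0.4487 -0.0611  0.055 ]
 [ 0.4427  0.0869  0.055 ]
 [ 0.3762  0.0095  0.055 ]] centre 0.4512107210618586 0.012886701497793536
t 34.23 j [ 0.92  0.12 -1.08  1.93  0.12  1.16  1.41] p [0.4594 0.0109 0.1673] w 0.0755 F [ 0.3 -0.3 -0.7]
[ 0.005 -0.007  0.471] [ 0.    -0.     0.003] rows 2.3
```

Tub centre is about (0.449,0.011), so I can lower straight down, release and rise.

```bash
python3 -m pendant '[[1,0,0,0.15,0,0,0],[1,0,0,0.25,0,0,0],[1,0,0,0.33,0,0,0],[1,0,0,0.4,0,0,0],[1,0,0,0.44,0,0,0],[1,0,0,0.46,0,0,0],[1,0,0,0.475,0,0,0],[1,0,0,0.475,0,0,0]]'
python3 -m pendant '[[-0.88,0,0,0,0,0,0],[-0.88,0,0,0,0,0,0],[-0.88,0,0,0,0,0,0],[-0.88,0,0,-0.08,0,0,0],[-0.88,0,0,-0.2,0,0,0],[-0.88,0,0,-0.4,0,0,0],[-0.88,0,0,-0.6,0,0,0],[-0.88,0,0,-0.75,0,0,0]]'
python3 -m pendant '[[-0.88,0.1,0,-0.2,0,0,0],[-0.88,0.1,0,-0.3,0,0,0],[-0.88,0.1,0,-0.3,0,0,0],[-0.88,0.1,0,-0.3,0,0,0],[-0.88,0.1,0,-0.3,0,0,0]]'
python3 - <<'E'
from h import *
plan(); shot("side","s10")
E
```

```text
time: 35.22
ee_pos: [0.4593, 0.0098, 0.0252]
eef_rot: [-0.02, 1.0, -0.0, 0.0]
ft_force: [-0.8, -0.1, 0.1]
width: 0.0756
grip_force: 25.0
time: 36.22
ee_pos: [0.4594, 0.0101, 0.2525]
eef_rot: [-0.02, 1.0, -0.001, 0.001]
ft_force: [0.8, -0.2, -0.4]
width: 0.0816
grip_force: 0.0
time: 36.85
ee_pos: [0.4288, 0.0087, 0.3389]
eef_rot: [-0.02, 1.0, 0.001, -0.001]
ft_force: [-0.8, -0.8, -0.1]
width: 0.0816
grip_force: 0.0
t 36.85 j [ 1.1  -0.19 -1.05  1.72 -0.17  1.52  1.68] p [0.4288 0.0087 0.3389] w 0.0816 F [-0.8 -0.8 -0.1]
```

View pics/s10.png

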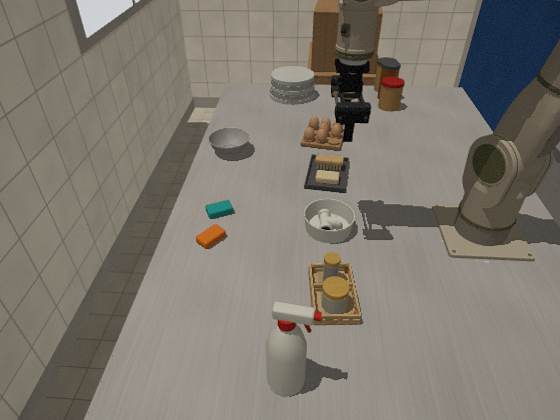

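The final view shows the tee in the tub at (328,220), the brush and soap flat in the tray at (328,160) and (328,177), both jars upright, and the bystanders untouched.

```bash
python3 -c "from bench import r; print(r.close_job())"
```

```text
the job is handed in; nothing more can be done
None
```

The job is handed in at about 37 s of the 128 s allowed. Both jars stand upright in their bays, the brush and soap lie flat in the tray, the tee is in the tub, and the egg tray and spray bottle were left where they stood.

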